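# Run a jar in under the brine spout

## Task

The jar on the filler's sprung carriage has to stand under the brine spout. Push the carriage by the face of its black push pad with the fingertips until it has gone right past the stop pin, then ease it back gently so that its spring brings it to rest against the pin and it stays there with the jar under the spout, and take the hand away. Do not grip anything, do not touch the jar or the stop pin's knob, and leave the other jars and the jug alone.

Things in the scene. Friction and masses are not known exactly. Their poses are not given: they have to be found in the camera images.
- filler: Bench brine filler: steel base plate 610 x 210 mm (top 22 mm above the table), two guide rods, a sprung jar carriage, a dosing cabinet at the far end. Position and yaw vary. Origin on the table under the middle line of the rods; +x (level) = the way the carriage is pushed, to the cabinet; z up. In this frame the plate spans x -250..360, y -85..125 mm; cabinet x 160..340, y +-85 mm, 247 mm high.
- pad_face (a point): Centre of the front face of the push pad (moves with the carriage). The face is upright, 84 mm wide, 64 mm high, square to the filler's x axis and looks along its -x. Its centre is 106 mm, lower edge 74 mm, upper edge 138 mm above the table. At rest it is at x = -214 mm, y = 0 in the filler's frame. In front of it only the rod block (x -240..-218, y +-70 mm, 60 mm high) stands lower down.
- push_pad: Black plastic push pad, 14 mm thick, on the front end of the carriage: the place to push. Origin 14 mm behind the centre line of its face (filler's +x), 62 mm above the table.
- bracket: Steel bracket behind the push pad (6 mm plate, 70 mm wide, with gussets), fixed to the carriage. A finger on it (reaching behind the pad) counts as gripping. Origin as for the push pad.
- carriage (a joint): Travel of the carriage along the filler's +x, in m: 0 = out at the front, held by its spring; 0.075 = resting against the stop pin, jar under the spout; 0.100 = rigid back stop. The pin drops behind the cam at about 0.075: push to 0.085-0.097, then let it back. Let go short of that, it returns to 0 (push again). Let go suddenly it shoots back at 0.3 m/s or more; up to 0.25 m/s is allowed.
- nest (a point): Centre of the ring (10 mm high) on the carriage deck in which the jar stands, 62 mm above the table, 159 mm behind the pad's face. Pushing force on the carriage: about 3.5 N at the start, 8 N at the back, plus 0.5 N friction and 1 to 3 N more while its cam lifts the stop pin (travel 0.03 to 0.07). Carriage and jar weigh about 1.5 kg and run on level rods.
- stop_pin (a joint): How far the sprung stop pin is lifted, in m: 0 = down; the cam on the carriage's side lifts it about 0.011 on the way past, then it drops behind the cam and holds the carriage.
- pull_knob: Black pull knob, 28 mm across, on top of the stop pin (rises with it), in a bracket beside the carriage at x = 0, y = 88 mm in the filler's frame. Its top is 144 mm above the table; origin 84 mm below its top. Not to be touched.
- spout (a point): Lower end of the spout, 155 mm above the table, at x = 20 mm, y = 0 in the filler's frame; the pipe is up to 28 mm thick, rises to 231 mm and runs back to the cabinet.
- jar: Open empty glass jar, 72 mm in diameter, 78 mm high, standing loose in the ring on the carriage, rim 140 mm above the table. It rides along with the carriage. Origin at the centre of its bottom. Not to be touched.
- spare_jar: Bystander: an open jar like it on the table, on the filler's +y side (away from the robot). Origin at the centre of its bottom.
- lidded_jar: Bystander: a jar like it with a metal lid, 81 mm high, on the table on the filler's -y side (towards the robot). Origin at the centre of its bottom.
- jug: Bystander: a clear plastic measuring jug with a pouring lip and a handle, 110 mm in diameter, 135 mm high, on the table on the filler's +y side (away from the robot). Origin at the centre of its bottom.

How it is judged:
By the outcome, as a careful person would: the job done as asked, in the order asked, and still so for the second after the job is handed in, with the robot touching nothing.
It also fails if it takes over 38 s, if anything falls off the work surface, if the arm or the gripper's body presses on something with over 40 N, if the wrist force passes 120 N, or if a joint passes its speed limit or range.

## Robot

A 6-joint arm with a two-finger parallel gripper is mounted at the origin on the work surface. World frame = base frame: x ahead of the robot, y to its left, z up, the work surface at z = 0. Lengths are in mm, angles in rad, forces in N, time in s.
With the tool pointing down it reaches from about 200 to 875 mm from the base axis. Payload 3.4 kg.
Tool frame: the origin (TCP) lies on the front face of the gripper's body, between the roots of the fingers; the fingertips stand 97 mm ahead of it and the grasp point (between the pads) lies 78 mm ahead of it; z points along the fingers, y is the direction in which the jaws open and shut (so a half turn about z gives the same grasp; the last joint's range is limited). The gripper opens to 94 mm and grips with 3 to 60 N. Pads are 16 mm wide; open, the fingers measure 119 mm over their backs; the gripper's body (75 mm by 177 mm) begins 78 mm behind the grasp point.
Start: joints at [-1.33, 0.276, 1.505, -0, 1.361, -0.121], TCP at [203.525, -537.804, 302.693] pointing down, gripper open.
Joint ranges: [-2.89, 2.89], [-0.75, 2.08], [0.22, 2.7], [-1.18, 4.32], [0.11, 2.71], [-2.7, 2.7]. Speed limits (rad/s): [2.57, 2.57, 3.14, 3.14, 3.14, 3.14].

## Interface

Orientations are given as a rotation vector (axis times angle).
In Python, from bench import bot gives the robot as it stands.
- The arm moves only by the shell command python3 -m handwheel 'ROWS' [FORCE]. ROWS is JSON, a list that holds one entry, the list of rows, each a list of 5 numbers: the shift along the tool's x, y, z in cm, then the turn about the tool's z in degrees, then the opening, from 0 (shut) to 1 (fully open). A call has 1 to 12 rows; each row shifts and turns the commanded pose from where the row before left it, along the tool's axes as they then stand; what a row does not reach is not made up. A row lasts 1/10 s, in which the tool goes at most 50 mm and 8.59 degrees, less where a joint would pass 70% of its speed; a pose out of reach is approached as far as the arm can. A call is refused whole if a number of a shift passes 5 or a number of a turn 8.59, either way. A call with a gripper value outside its range is refused whole. The fingers move at their own pace and stop on an object; FORCE is the grip in N (left out, the last holds). Time passes only in rows, so rows that do not move let the fingers close. It gives the time, the measured TCP pose, the force and the opening at its end, in the units of the state.
- bot.sense(): the state, without advancing time (a new reading comes with each control period).
- bot.capture(name): name is "side" or "top"; returns the picture (400x640x3 uint8, blue, green, red); there is no depth.
- bot.camera_model(name): a dict with "intrinsics" (3x3 intrinsics, pixels), "distortion" ([k1, k2, p1, p2, k3] as OpenCV has them; the pictures are not rectified), "R" (3x3) and "t" (3): a world point X has camera coordinates R X + t. Camera axes: x right, y down, z forward; pixel columns grow to the right and rows downward; lengths in mm; the calibration is good to about 2 mm. A picture is of the moment at which its call begins. camera_model takes no time and is no camera call.
- bot.sign_off(): hands the job in, once; it reports no verdict.
The state is a dict: "time_s": time; "q": joint angles; "joint_velocities": joint speeds; "effort": joint torques, N m; "eef_pos": TCP position; "tcp_rot": TCP orientation; "contact_force": force on the tool from outside, world axes, zero at the start; "wrist_torque": the same for the moment, N m; "opening": opening from 0.0 (shut) to 1.0 (fully open).
Only numpy, scipy, OpenCV 4.12 (cv2) and the standard library are available. Lean on these libraries where they do the work, as an engineer would, in place of code of your own. Each camera call takes 0.05 s, during which the arm holds its last target.

## Working session

There is one attempt and no reset: what is moved stays moved. The work goes in short steps, Python scripts to look and compute and a shell command to move; the robot and the scene stay as the last step left them, time stands still between calls to the robot, and variables do not carry over. Pictures are saved under pics/ and viewed, and the job is handed in when it is done.

```bash
ls; mkdir -p pics; python3 - <<'E'
from bench import bot
import cv2
for n in("side","top"):
    cv2.imwrite(f"pics/{n}0.png",bot.capture(n)); m=bot.camera_model(n); print(n,m)
print(bot.sense())
E
```

```text
pics
side {'intrinsics': array([[404.18488102,   0.        , 315.8833465 ],
       [  0.        , 404.18488102, 196.91967232],
       [  0.        ,   0.        ,   1.        ]]), 'distortion': array([-0.02903856,  0.        ,  0.        ,  0.        ,  0.        ]), 'R': array([[-0.73435478, -0.67862994,  0.01358155],
       [-0.52943646,  0.56015972, -0.63711704],
       [ 0.42475886, -0.47506051, -0.77064741]]), 't': array([444.25486593, 354.68109582, 650.57986077])}
top {'intrinsics': array([[400.52944312,   0.        , 316.29462262],
       [  0.        , 400.52944312, 199.34738982],
       [  0.        ,   0.        ,   1.        ]]), 'distortion': array([-0.02852741,  0.        ,  0.        ,  0.        ,  0.        ]), 'R': array([[-0.00895623, -0.9999133 ,  0.009653  ],
       [-0.98339978,  0.00705793, -0.18131479],
       [ 0.18123094, -0.01111666, -0.98337773]]), 't': array([ 43.17395875, 581.5113616 , 794.28777978])}
{'time_s': 0.1, 'q': array([-1.32997877e+00,  2.76498607e-01,  1.50596208e+00, -4.27365617e-05,
        1.36069599e+00, -1.21006908e-01]), 'joint_velocities': array([-0.00308681, -0.00131145, -0.00377853,  0.0013204 ,  0.00105508,
        0.00083384]), 'effort': array([ 1.43408502e-03, -4.05456913e+01, -2.37779635e+01,  7.02343066e-02,
        2.99142126e-02, -5.16615137e-05]), 'eef_pos': array([ 203.4371894 , -537.44532191,  301.92773698]), 'tcp_rot': array([-3.08878594e+00, -5.64990673e-01,  2.12505606e-04]), 'contact_force': array([ 0.0450643 ,  0.23383695, -0.58641088]), 'wrist_torque': array([ 0.03890824, -0.02720276,  0.01246143]), 'opening': 1.0013945134912952}
```

View pics/top0.png

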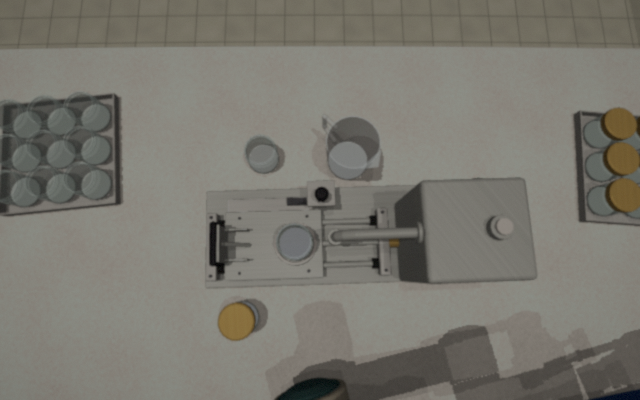

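View pics/side0.png

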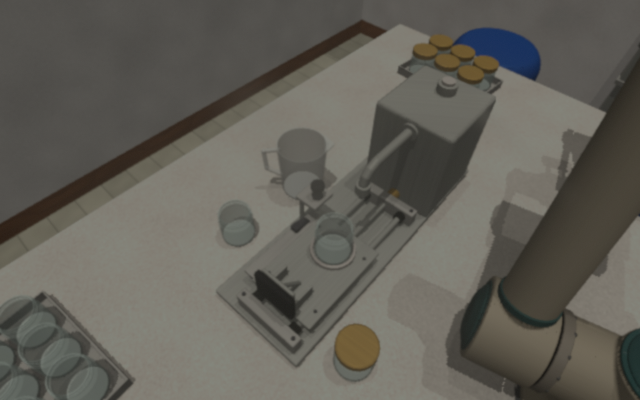

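The top view shows the filler with its pad near (216,243), the knob near (321,194) and the cabinet on the right. So filler +x is roughly world -y. Next I'll measure the pad, knob and plate corners.

```bash
cat > h.py <<'E'
import numpy as np,cv2
from bench import bot
def ray(n,px):
    m=bot.camera_model(n);K,D,R,t=(np.array(m[k],float) for k in("intrinsics","distortion","R","t"))
    u=cv2.undistortPoints(np.array(px,float).reshape(-1,1,2),K,D).reshape(-1,2)
    return -R.T@t,np.c_[u,np.ones(len(u))]@R
def onz(n,px,z):
    c,d=ray(n,px);return c+d*((z-c[2])/d[:,2])[:,None]
def proj(n,X):
    m=bot.camera_model(n);K,D,R,t=(np.array(m[k],float) for k in("intrinsics","distortion","R","t"))
    return cv2.projectPoints(np.array(X,float).reshape(-1,1,3),cv2.Rodrigues(R)[0],t,K,D)[0].reshape(-1,2)
E
python3 - <<'E'
from h import *
for n,(x0,y0,x1,y1) in {"top":(195,175,355,295),"side":(210,170,370,370)}.items():
    im=cv2.imread(f"pics/{n}0.png")
    m=(im.max(2)<45).astype(np.uint8); k=np.zeros_like(m);k[y0:y1,x0:x1]=1;m*=k
    c,_=cv2.findContours(m,0,2)
    for q in c:
        if cv2.contourArea(q)>25: print(n,cv2.contourArea(q),cv2.boundingRect(q),cv2.minAreaRect(q),cv2.minEnclosingCircle(q))
    s=5 if n=="top" else 3
    cr=cv2.resize(im[y0:y1,x0:x1],None,fx=s,fy=s,interpolation=cv2.INTER_CUBIC)
    cv2.imwrite(f"pics/{n}crop.png",cv2.convertScaleAbs(cr,alpha=1.4))
E
```

```text
top 310.0 (210, 219, 15, 56) ((216.60794067382812, 246.5331573486328), (54.98441696166992, 13.996031761169434), 88.63607025146484) ((218.0, 246.5), 27.500099182128906)
top 117.0 (315, 188, 13, 13) ((321.0, 194.0), (12.0, 12.0), 90.0) ((321.0, 194.0), 6.708303928375244)
side 53.0 (290, 322, 11, 11) ((295.2500305175781, 327.2500305175781), (12.020814895629883, 5.656853675842285), 45.0) ((295.5, 327.0), 6.103377819061279)
side 842.5 (254, 271, 41, 48) ((273.3524475097656, 296.3770446777344), (56.59230041503906, 22.15038299560547), 39.80556869506836) ((275.0, 294.5), 29.004409790039062)
```

View pics/topcrop.png

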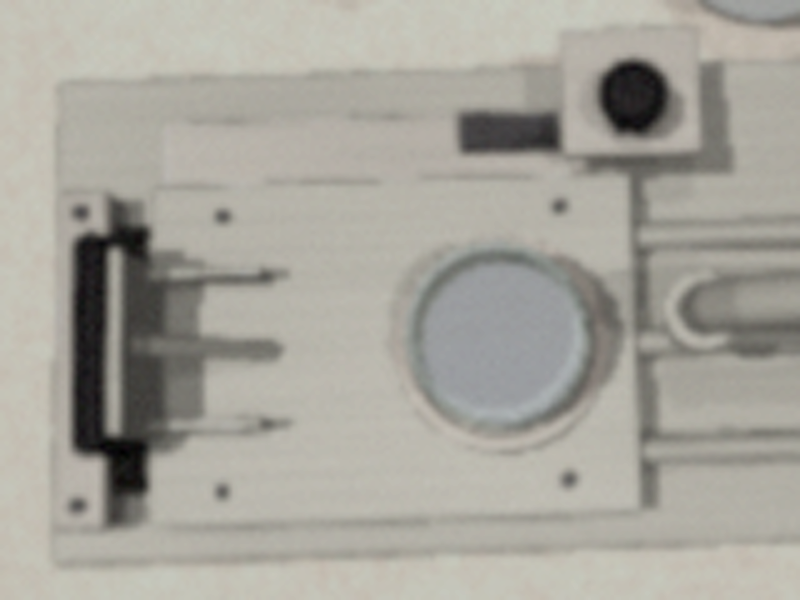

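View pics/sidecrop.png

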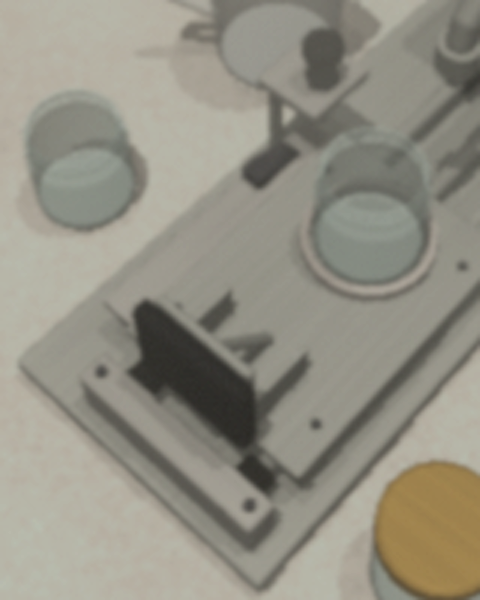

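```bash
cat >> h.py <<'E'
E
python3 - <<'E'
from h import *
pts=[((206.4,191.4),22,(-250,125)),((205.8,288),22,(-250,-85)),((321.3,193.8),144,(0,88)),((210,222.5),138,(-214,42)),((210,265.5),138,(-214,-42)),((294.2,242.5),62,(-55,0))]
W=np.array([onz("top",[p],z)[0,:2] for p,z,_ in pts]);F=np.array([f for *_,f in pts],float)
wc,fc=W.mean(0),F.mean(0)
H=(F-fc).T@(W-wc);a=np.arctan2(H[0,1]-H[1,0],H[0,0]+H[1,1])
R=np.array([[np.cos(a),-np.sin(a)],[np.sin(a),np.cos(a)]]);t=wc-R@fc
print(W.round(1).tolist());print("yaw",a,np.degrees(a),"t",t);print((W-(F@R.T+t)).round(1))
np.savez("pose.npz",R=R,t=t,a=a)
w=lambda x,y,z:[*(R@[x,y]+t),z]
P=[w(-250,125,22),w(-250,-85,22),w(0,88,144),w(-214,42,138),w(-214,-42,138),w(-214,-42,74),w(-214,42,74),w(20,0,155)]
print("side proj",proj("side",P).round(1).tolist())
print("pad",w(-214,0,106))
s=bot.sense();Rt=cv2.Rodrigues(s["tcp_rot"])[0];print(Rt.round(3));print("filler yaxis",R[:,1])
im=cv2.imread("pics/side0.png")
for p in proj("side",P): cv2.circle(im,tuple(int(v) for v in p.round()),2,(0,0,255),-1)
cv2.imwrite("pics/chk.png",im)
print("lid",onz("top",[(237,321)],81))
E
```

```text
[[607.1, 279.8], [399.0, 272.9], [575.6, 30.0], [523.4, 239.5], [443.6, 236.5], [490.5, 84.7]]
yaw -1.5410182174789913 -88.29384001431943 t [490.08658236  26.1797625 ]
[[-0.5  0. ]
 [ 1.4 -0.6]
 [-2.4  1.2]
 [-2.3 -1.8]
 [ 1.8 -2.3]
 [ 2.   3.6]]
side proj [[214.2, 290.2], [296.1, 366.3], [317.0, 182.8], [251.8, 273.3], [289.6, 305.6], [291.0, 322.1], [255.8, 291.3], [360.8, 196.7]]
pad [np.float64(483.7150087144099), np.float64(240.08488878484664), 106]
[[ 0.935  0.354 -0.   ]
 [ 0.354 -0.935  0.002]
 [ 0.    -0.002 -1.   ]]
filler yaxis [0.99955666 0.02977371]
lid [[337.91844781 194.70225946  81.        ]]
```

View pics/chk.png

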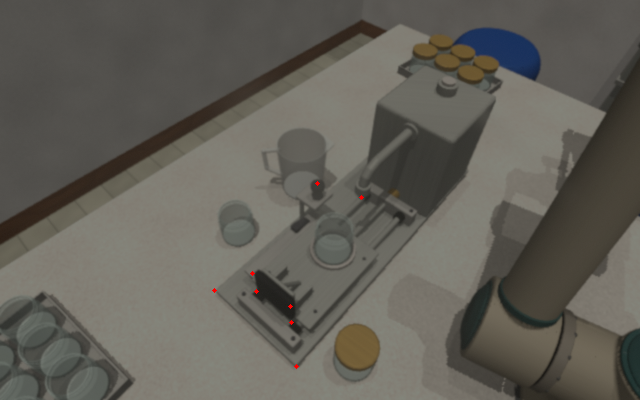

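Side reprojection agrees within about 3 px. I'll raise the tool, shut the fingers and turn so the jaw axis runs along filler y.

```bash
python3 -m handwheel '[[[0,0,-1,-4,0],[0,0,-2,-8.5,0],[0,0,-2,-8.5,0],[0,0,-2,-8.5,0],[0,0,-2,-8.5,0],[0,0,-2,-8.5,0],[0,0,-1,-8.5,0],[0,0,0,-8.5,0],[0,0,0,-5,0],[0,0,0,-2.5,0],[0,0,0,0,0]]]' 10; python3 - <<'E'
from h import *
s=bot.sense();print(s["eef_pos"],s["q"],s["opening"]);print(cv2.Rodrigues(s["tcp_rot"])[0].round(4))
E
```

```text
time_s: 1.2
eef_pos: [203.5, -537.7, 422.2]
tcp_rot: [-2.187, -2.254, -0.001]
contact_force: [0.5, 0.2, 0.1]
opening: 0.099
[ 203.49032396 -537.66811736  422.21818501] [-1.32999971e+00  2.35417275e-01  1.27240158e+00 -6.29053531e-06
  1.63466133e+00 -1.36004604e+00] 0.09900507198076212
[[-3.000e-02  9.995e-01 -2.000e-04]
 [ 9.995e-01  3.000e-02  9.000e-04]
 [ 9.000e-04 -2.000e-04 -1.000e+00]]
```

```bash
python3 -m handwheel '[[[1,0.4,0,0,0],[2,0.8,0,0,0],[3,1.1,0,0,0],[4,1.5,0,0,0],[4,1.5,0,0,0],[4,1.5,0,0,0],[4,1.5,0,0,0],[4,1.5,0,0,0],[4,1.5,0,0,0],[4,1.5,0,0,0],[4,1.5,0,0,0],[4,1.5,0,0,0]]]'; python3 -m handwheel '[[[4,1.5,0,0,0],[4,1.5,0,0,0],[4,1.5,0,0,0],[4,1.5,0,0,0],[4,1.5,0,0,0],[4,1.5,0,0,0],[4,1.5,0,0,0],[4,1.5,0,0,0],[4,1.5,0,0,0],[2,0.8,0,0,0],[1.4,0.5,0,0,0],[0,0,0,0,0]]]'
```

```text
time_s: 2.4
eef_pos: [348.3, -110.9, 422.7]
tcp_rot: [2.189, 2.253, 0.001]
contact_force: [0.8, -0.3, 1.1]
opening: 0.006
time_s: 3.6
eef_pos: [484.6, 286.4, 422.0]
tcp_rot: [-2.185, -2.256, 0.001]
contact_force: [0.9, 0.0, -0.1]
opening: 0.005
```

```bash
python3 -m handwheel '[[[0.2,0,1,0,0],[0,0,2,0,0],[0,0,3,0,0],[0,0,3,0,0],[0,0,3,0,0],[0,0,3,0,0],[0,0,2,0,0],[0,0,1.5,0,0],[0,0,0.5,0,0],[0,0,0,0,0]]]'; python3 - <<'E'
from h import *
s=bot.sense();p=s["eef_pos"];tip=p-[0,0,97]
for n in("top","side"):
    im=bot.capture(n);cv2.circle(im,tuple(int(v) for v in proj(n,tip)[0].round()),2,(0,0,255),-1);x,y=(160,150) if n=="top" else (190,150)
    cv2.imwrite(f"pics/{n}1.png",cv2.resize(im[y:y+200,x:x+250],None,fx=3,fy=3))
E
```

```text
time_s: 4.6
eef_pos: [484.1, 285.9, 232.2]
tcp_rot: [-2.189, -2.253, 0.003]
contact_force: [-0.6, 0.1, 0.5]
opening: 0.006
```

View pics/top1.png

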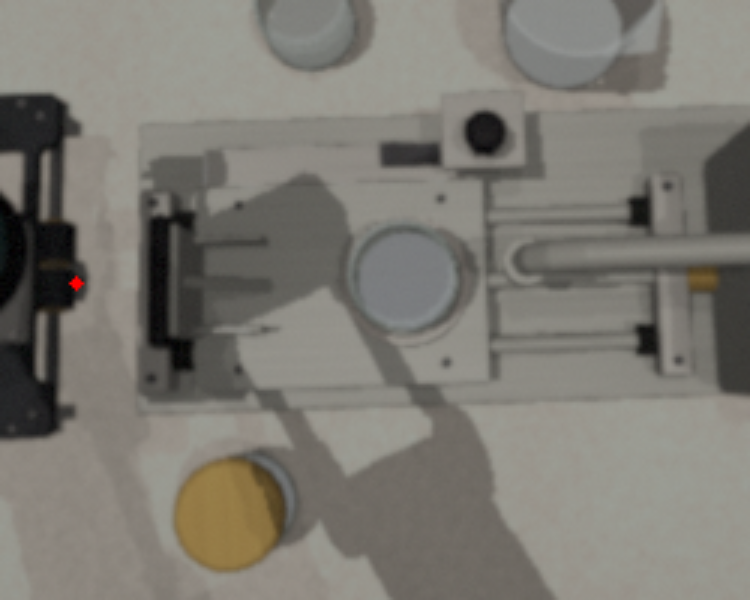

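View pics/side1.png

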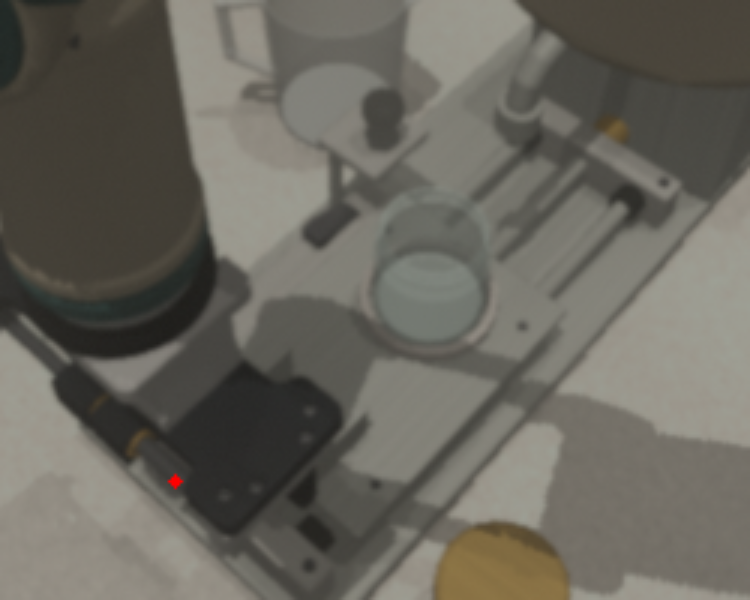

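The top view shows the shut fingertips (red dot at crop 77,284) about 40 mm in front of the pad (crop x≈150), level with its middle. The side view shows only the gripper body between camera and pad. Next I lower to pad height and approach.

```bash
python3 -m handwheel '[[[0,0,1,0,0],[0,0,1.8,0,0],[0,0,1,0,0],[-0.5,0,0,0,0],[-1,0,0,0,0],[-0.7,0,0,0,0],[0,0,0,0,0]]]'
```

```text
time_s: 5.4
eef_pos: [485.8, 264.0, 195.3]
tcp_rot: [2.189, 2.253, 0.001]
contact_force: [-0.3, 0.2, 0.1]
opening: 0.009
```

```bash
python3 -m handwheel '[[[-0.5,0,0,0,0],[-0.5,0,0,0,0],[-0.3,0,0,0,0],[-0.2,0,0,0,0],[0,0,0,0,0]]]';  python3 -m handwheel '[[[-0.2,0,0,0,0],[-0.2,0,0,0,0],[0,0,0,0,0]]]'; python3 -m handwheel '[[[-0.2,0,0,0,0],[-0.2,0,0,0,0],[0,0,0,0,0]]]'
```

```text
time_s: 5.9
eef_pos: [485.9, 249.9, 194.7]
tcp_rot: [-2.188, -2.254, -0.0]
contact_force: [0.3, 0.1, 1.0]
opening: 0.004
time_s: 6.2
eef_pos: [486.0, 246.5, 194.7]
tcp_rot: [-2.187, -2.254, -0.001]
contact_force: [-0.5, 3.5, -0.2]
opening: 0.005
time_s: 6.5
eef_pos: [486.1, 241.9, 194.7]
tcp_rot: [2.188, 2.254, -0.0]
contact_force: [0.1, 4.0, 0.7]
opening: 0.004
```

```bash
python3 -m handwheel '[[[-0.3,0,0,0,0],[-0.5,0,0,0,0],[-0.5,0,0,0,0],[-0.5,0,0,0,0],[-0.5,0,0,0,0],[-0.5,0,0,0,0],[-0.5,0,0,0,0],[-0.5,0,0,0,0],[-0.5,0,0,0,0],[-0.4,0,0,0,0],[0,0,0,0,0]]]'; python3 -m handwheel '[[[-0.4,0,0,0,0],[-0.5,0,0,0,0],[-0.5,0,0,0,0],[-0.5,0,0,0,0],[-0.4,0,0,0,0],[-0.3,0,0,0,0],[0,0,0,0,0]]]';  python3 -m handwheel '[[[-0.3,0,0,0,0],[-0.3,0,0,0,0],[-0.3,0,0,0,0],[-0.2,0,0,0,0],[0,0,0,0,0]]]'
```

```text
time_s: 7.6
eef_pos: [487.4, 195.4, 194.7]
tcp_rot: [-2.188, -2.253, -0.002]
contact_force: [-0.5, 6.7, -0.3]
opening: 0.003
time_s: 8.3
eef_pos: [488.1, 169.2, 194.7]
tcp_rot: [-2.188, -2.253, -0.001]
contact_force: [-0.4, 6.6, -0.3]
opening: 0.006
time_s: 8.8
eef_pos: [488.4, 158.5, 194.7]
tcp_rot: [-2.188, -2.253, -0.001]
contact_force: [-0.5, 6.5, 0.7]
opening: 0.004
```

```bash
python3 - <<'E'
from h import *
for n in("top","side"):
    im=bot.capture(n);x,y=(160,150) if n=="top" else (190,150)
    cv2.imwrite(f"pics/{n}2.png",cv2.resize(im[y:y+200,x:x+250],None,fx=3,fy=3))
E
```

```text
(no output)
```

View pics/top2.png

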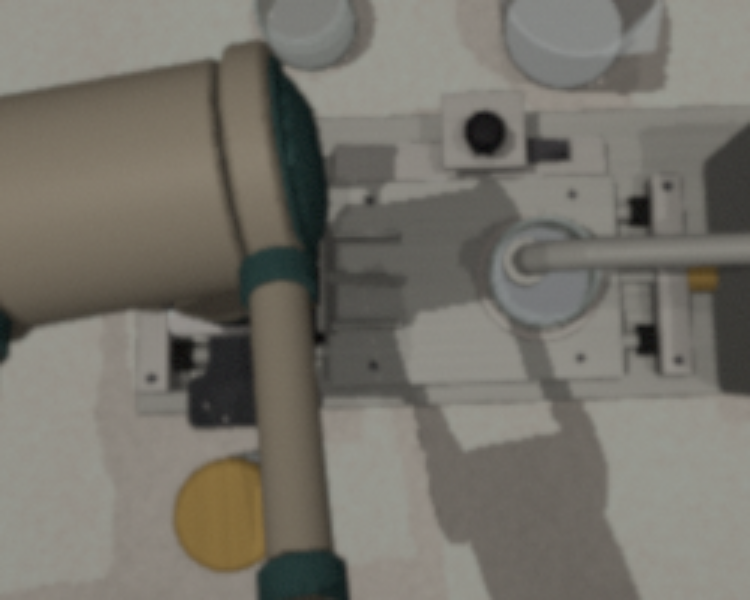

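View pics/side2.png

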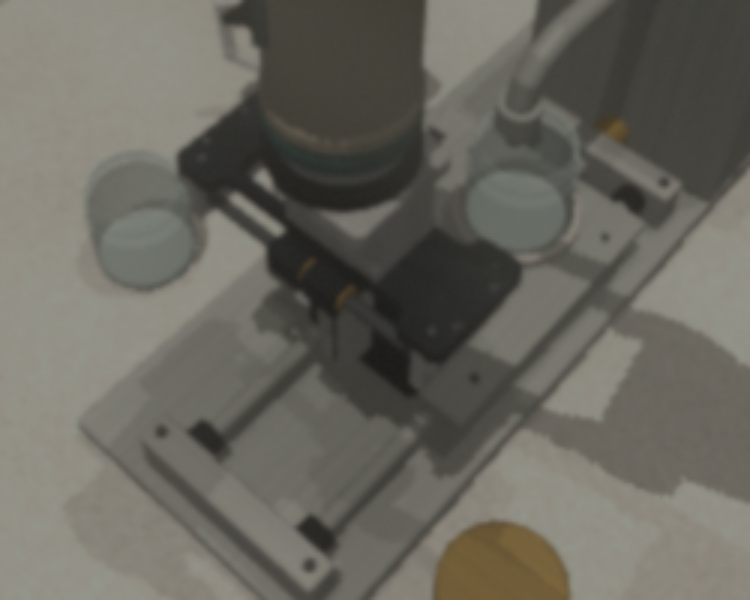

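```bash
python3 - <<'E'
from h import *
for z in (52,62):
  a=onz("top",[(160+440/3,150+198/3),(160+446/3,150+362/3),(160+572/3,150+195/3),(160+580/3,150+357/3)],z)
  print(z,np.linalg.norm(a[2]-a[0]),np.linalg.norm(a[3]-a[1]))
E
```

```text
52 92.61006951680359 91.86582390445727
62 91.49977650809028 90.76445358314139
```

Vision puts the travel at about 91 mm, inside the 85–97 window, and the cam is visible beyond the knob bracket. I'll ease it back slowly.

```bash
python3 -m handwheel '[[[0.1,0,0,0,0],[0.2,0,0,0,0],[0.2,0,0,0,0],[0.2,0,0,0,0],[0.2,0,0,0,0],[0.2,0,0,0,0],[0,0,0,0,0]]]'; python3 -m handwheel '[[[0.2,0,0,0,0],[0.2,0,0,0,0],[0.2,0,0,0,0],[0.2,0,0,0,0],[0,0,0,0,0]]]'
```

```text
time_s: 9.6
eef_pos: [488.0, 169.9, 194.7]
tcp_rot: [-2.187, -2.253, -0.002]
contact_force: [-0.8, 7.2, -0.1]
opening: 0.007
time_s: 10.1
eef_pos: [488.0, 176.1, 194.5]
tcp_rot: [2.186, 2.254, -0.003]
contact_force: [0.1, 1.2, 0.3]
opening: 0.003
```

```bash
python3 -m handwheel '[[[0.2,0,0,0,0],[0.2,0,0,0,0],[0.2,0,0,0,0],[0.3,0,0,0,0],[0.5,0,0,0,0],[0,0,0,0,0]]]'; python3 -m handwheel '[[[1,0,0,0,0],[2,0,0,0,0],[2,0,0,0,0],[2,0,0,0,0],[1.5,0,0,0,0],[1,0,0,0,0],[0.5,0,0,0,0],[0,0,0,0,0]]]'; python3 - <<'E'
from h import *
for n in("top","side"):
    im=bot.capture(n);x,y=(160,150) if n=="top" else (190,150)
    cv2.imwrite(f"pics/{n}3.png",cv2.resize(im[y:y+200,x:x+250],None,fx=3,fy=3))
E
```

```text
time_s: 10.7
eef_pos: [487.7, 191.7, 194.6]
tcp_rot: [2.187, 2.255, 0.0]
contact_force: [-0.6, 0.5, -0.0]
opening: 0.004
time_s: 11.5
eef_pos: [484.6, 291.4, 194.5]
tcp_rot: [2.187, 2.255, -0.0]
contact_force: [-0.1, -0.3, 0.2]
opening: 0.006
```

View pics/top3.png

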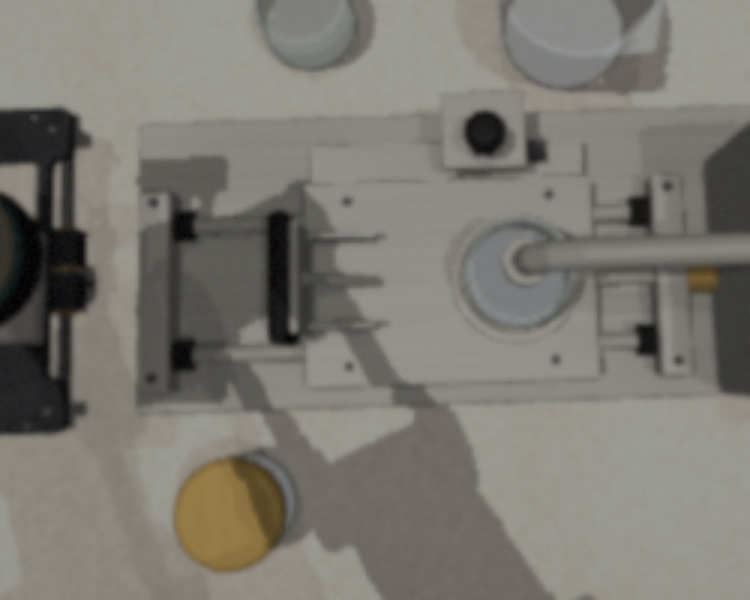

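The top view shows the deck screws at crop (548,194) and (556,359), shifted 36 px (about 75 mm). The jar is under the spout and the hand is well clear. I'll lift away, confirm it's holding and hand in.

```bash
python3 -m handwheel '[[[0.5,0,-1,0,0],[0.5,0,-2,0,0],[0.5,0,-3,0,0],[0,0,-3,0,0],[0,0,-2,0,0],[0,0,-1,0,0],[0,0,0,0,0],[0,0,0,0,0],[0,0,0,0,0]]]'; python3 - <<'E'
from h import *
a0=bot.capture("top");im=a0;cv2.imwrite("pics/top4.png",cv2.resize(im[150:350,160:410],None,fx=3,fy=3))
b=cv2.imread("pics/top3.png");d=cv2.absdiff(b,cv2.imread("pics/top4.png"))[100:410,400:700];print("diff",d.mean(),d.max())
a=onz("top",[(160+440/3,150+198/3),(160+446/3,150+362/3),(160+548/3,150+194/3),(160+556/3,150+359/3)],57)
print(np.linalg.norm(a[2]-a[0]),np.linalg.norm(a[3]-a[1]))
im=bot.capture("side");cv2.imwrite("pics/side4.png",im)
E
```

```text
time_s: 12.5
eef_pos: [483.6, 305.7, 313.2]
tcp_rot: [-2.187, -2.254, 0.004]
contact_force: [0.5, 0.2, 0.8]
opening: 0.007
diff 2.8939928315412184 48
75.33847783942605 74.89797920845969
```

View pics/top4.png

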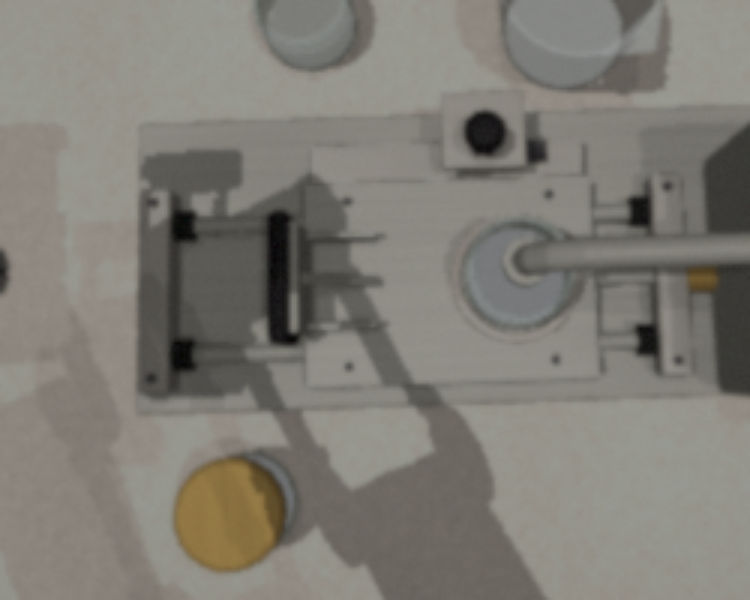

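View pics/side4.png

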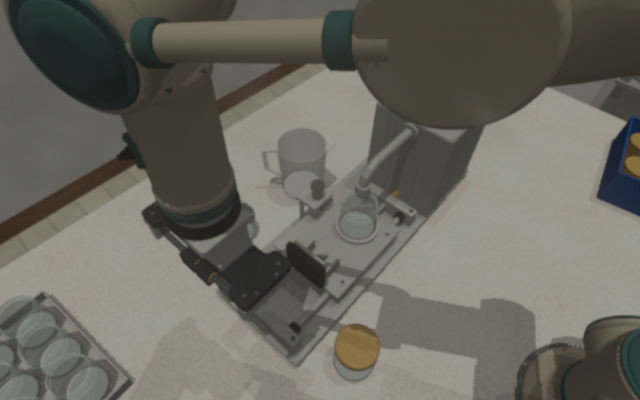

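The carriage hasn't moved: the deck screws are still at crop (548,194) and (556,359), and the jar is under the spout. The side view shows it the same way at about (358,218), with nothing else disturbed.

```bash
python3 -c "
from bench import bot
print(bot.sign_off())"
```

```text
the job is handed in; nothing more can be done
None
```

The jar stands under the spout, with the carriage resting against the stop pin, and the job is handed in at about 12.6 s of the 38 s allowed.

- **Push:** I pushed the pad's face with the shut fingertips to about 91 mm of travel. That is past the pin and short of the back stop. The push force read at the ends of the moves stayed at or below about 7 N.
- **Easing back:** I let the carriage back at about 20 mm/s. The force on the fingers fell away as the pin took the load, and I then withdrew and lifted the hand.
- **Last checks:** The top view put the carriage at about 75 mm of travel. A second picture 1 s later showed it in the same place. The other jars and the jug looked undisturbed, and the tool force was about zero.
- **Disagreements:** My fit of the filler's position was up to about 4 mm off at single points, and about 3 px off in the side view. I therefore found the pad by touch. The brightness difference between the last two pictures was not zero, which I put down to the arm's shadow moving, since the deck screws and jar had not shifted.

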